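# Stack the stripped laptop's parts on their carriers

## Robot

A 7-joint arm with a two-finger parallel gripper is mounted at the origin on a cart in front of the work surface, level with it; the furniture and walls round the work are solid. World frame = base frame: x ahead of the robot, y to its left, z up, the work surface at z = 0. Lengths are in m, angles in rad, forces in N, time in s.
With the tool pointing down it reaches from about 0.425 to 0.925 m from the base axis. Payload 6.8 kg.
Tool frame: the origin (TCP) lies midway between the tips of the shut fingers; the grasp point (between the pads) lies bot.grip_point_offset behind it (bot.grip_point_offset is the distance from the TCP to the grasp point, in m); z points along the fingers, y is the line along which they close (so a half turn about z gives the same grasp; the last joint's range is limited). The gripper opens to 85 mm and grips with 20 to 120 N. Pads are 22 mm wide; open, the fingers measure 114 mm over their backs; the gripper's body (76 mm by 85 mm) begins 54 mm behind the grasp point. The pads swing forward as they close: fully open they stand 13 mm farther back than shut.
Start: joints at [-1.419, 0.477, 0.022, 1.555, -0.011, 1.109, -0.083], TCP at [0.173, 0.652, 0.231] pointing down, gripper open.
Joint ranges: [-2.96, 2.96], [-0.34, 2.1], [-1.41, 1.46], [0.24, 2.44], [-1.37, 4.51], [0.17, 1.92], [-2.96, 2.96]. Speed limits (rad/s): [2.39, 2.39, 3.14, 3.14, 3.14, 3.14, 3.14].

## Interface

Orientations are given as a unit quaternion [w, x, y, z].
In Python, from station import get_obs, cams, job, bot gives the robot as it stands.
- The arm moves only by the tool arm_command, never from a script. Its argument "rows" is a list that holds one entry, the list of rows, each a list of 5 numbers: the finger opening in mm, from 0 to 85.4, then the shift along the world's x, y, z in units of 60 mm (1.0 is 60 mm), then the turn about the world's z in units of 0.08 rad (1.0 is 0.08 rad). In form: [[[grip, x, y, z, turn], ...]]. A call has exactly 10 rows; each row shifts and turns the commanded pose from where the row before left it; what a row does not reach is not made up. A row lasts 1/8 s, in which the tool goes at most 62.5 mm and 10.7 degrees, less where a joint would pass 70% of its speed; a pose out of reach is approached as far as the arm can. A call with a number of a shift or a turn outside -1 to 1 is refused whole. A call with a gripper value outside its range is refused whole. The fingers move at their own pace and stop on an object; "newtons" is the grip in N (left out, the last holds). Time passes only in rows, so rows that do not move let the fingers close, or fill a call up. It gives the time, the measured TCP pose, the force, the opening and the grip force at its end, in the units of the state.
- get_obs(): the state, without advancing time (a new reading comes with each control period).
- cams.read_camera(name): name is "scene" or "side" or "wrist"; returns the picture (384x512x3 uint8, red, green, blue); there is no depth.
- cams.camera_params(name): a dict with "K" (3x3 intrinsics, pixels), "extrinsics" (4x4, takes a point from camera to world coordinates). Camera axes: x right, y down, z forward; pixel columns grow to the right and rows downward; lengths in m; the calibration is good to about 2 mm. A picture is of the moment at which its call begins: read the wrist's pose just before it. camera_params takes no time and is no camera call; for the wrist camera it gives the pose at the moment of the call.
- job.hand_in(): hands the job in; it is judged then, once.
The state is a dict: "t": time; "q": joint angles; "joint_vel": joint speeds; "joint_torque": joint torques, N m; "eef_pos": TCP position; "tool_rot": TCP orientation; "contact_force": force on the tool from outside, world axes, zero at the start; "torque": the same for the moment, N m; "gripper_width": opening from 0.0 (shut) to 1.0 (fully open); "grasp_force": force on a finger pad.
Only numpy, scipy, OpenCV 4.12 (cv2) and the standard library are available. Lean on these libraries where they do the work, as an engineer would, in place of code of your own. Each camera call takes 0.05 s, during which the arm holds its last target. There are 200 camera calls.

## Task

Put the parts stripped from the laptop, lying on the table in front of you, onto their two carriers: on the blue one the silver disk drive lowest, set down gently, then the black battery pack on it and the green circuit board on top; on the yellow one the black fan, lead and all between the end lips, with the thin sheet metal bracket on top of the fan's body. Centre each part on what is below it and lengthwise in line with it, flat and the same way up as it lies now. Leave the screw dish, tweezers and screwdriver where they are; the spare drive, fan and dish in the far corner by the bins are not part of the job.

Things in the scene. Friction and masses are not known exactly. Their poses are not given: they have to be found in the camera images.
- blue_carrier: Blue parts carrier, fixed to the table: a plastic base plate 88 x 140 mm, 4 mm thick (its top is 4 mm above its origin), with a lip 6 mm thick and 10 mm high in all across each short end, 128 mm clear between the lips; the long sides are open. Origin: centre of its underside; z up; y along its length (140 mm), x across it (88 mm).
- yellow_carrier: Yellow parts carrier, fixed to the table: a plastic base plate 88 x 140 mm, 4 mm thick (its top is 4 mm above its origin), with a lip 6 mm thick and 10 mm high in all across each short end, 128 mm clear between the lips; the long sides are open. Origin: centre of its underside; z up; y along its length (140 mm), x across it (88 mm).
- disk_drive: Silver and white 2.5 inch disk drive, a flat box 70 x 100 x 11 mm (x, y, z), about 0.1 kg; grasp across its 70 mm width. Origin: centre of its underside; z up; y along its length, x across it.
- battery: Black battery pack, a plain bar 46 x 130 x 19 mm (x, y, z), about 0.2 kg; grasp across its 46 mm width. Origin: centre of its underside; z up; y along its length, x across it.
- circuit_board: Small green circuit board with a white slot on it, 40 x 63 x 14 mm (x, y, z), 20 g, solid as a 13 mm high block; grasp across its 40 mm width. Origin: centre of its underside; z up; y along its length, x across it.
- fan: Flat black cooling fan, 65 x 96 x 11 mm over all (x, y, z): a rounded square body about 65 mm wide whose hub lies 15 mm from the origin toward +y, and a thin lead toward -y; 30 g, solid as a block of the overall size; grasp across its 65 mm width. Origin: centre of the underside of that block; z up; y along its length, x across it. The bracket belongs lengthwise along y, centred anywhere from the block's centre to the hub.
- bracket: Grey sheet metal bracket with three holes and a short upright flange, 22 x 70 x 12 mm (x, y, z), 14 g, solid as a block of that size; grasp across its 22 mm width. Origin: centre of its underside; z up; y along its length, x across it.
- screw_dish: Round steel dish of screws, 77 mm across, 15 mm high; a bystander. Origin: centre of its underside.
- tweezers: Black tweezers lying on their side, 14 x 123 x 10 mm (x, y, z); a bystander. Origin: centre of the underside.
- screwdriver: Precision screwdriver with a black and blue handle, 16 x 156 x 16 mm (x, y, z); a bystander. Origin: centre of the underside.

How it is judged:
By the outcome, as a careful person would: the job done as asked, in the order asked, and still so for the second after the job is handed in, with the robot touching nothing.
It also fails if it takes over 125 s, if anything falls off the work surface, if the arm or the gripper's body presses on something with over 40 N, if the wrist force passes 120 N, or if a joint passes its speed limit or range.

## Working session

There is one attempt and no reset: what is moved stays moved. The work goes in short steps, Python scripts to look and compute and a tool call to move; the robot and the scene stay as the last step left them, time stands still between calls to the robot, and variables do not carry over. Pictures are saved under pics/ and viewed, at most 14 in all, crops included, and the job is handed in when it is done.

Besides the shell and the picture viewer there is one more tool, called in YAML: its name, and indented under it one key for each argument. arm_command: Moves the arm, as the interface text tells. Its arguments: {"type":"object","properties":{"rows":{"type":"array"},"newtons":{"type":"number"}},"required":["rows"]}

```bash
ls; mkdir -p pics
python3 - <<'E'
from station import get_obs,cams,job,bot
import cv2,numpy as np
print(get_obs(),bot.grip_point_offset)
ims=[]
for n in("scene","side","wrist"):
    p=cams.camera_params(n);im=cams.read_camera(n)
    cv2.imwrite(f"pics/{n}0.png",im[:,:,::-1]);print(n,np.round(p["K"],1).tolist(),np.round(p["extrinsics"],3).tolist())
E
```

```text
pics
{'t': 0.0, 'q': array([-1.41910803,  0.47777714,  0.02236501,  1.55643538, -0.01149194,
        1.10927031, -0.08308044]), 'joint_vel': array([-0.00129459, -0.00153215,  0.00136057, -0.00125147, -0.00075022,
       -0.0003856 ,  0.00097646]), 'joint_torque': array([-1.35471291e-05, -5.96446574e+01,  1.60752084e+00, -2.81200737e+01,
        1.23667350e-02,  9.20467253e-03, -1.92526741e-06]), 'eef_pos': array([0.17327449, 0.65178871, 0.23034838]), 'tool_rot': array([-4.00151015e-05,  1.29517993e-01,  9.91576681e-01, -8.79909226e-04]), 'contact_force': array([ 0.54906141, -0.50087831, -0.2840996 ]), 'torque': array([-0.00678603, -0.0295043 , -0.01563223]), 'grasp_force': 0.0, 'gripper_width': 1.0025941332760944} 0.0187
scene [[418.2, 0.0, 257.2], [0.0, 418.2, 191.1], [0.0, 0.0, 1.0]] [[0.673, -0.519, 0.527, 0.101], [-0.74, -0.47, 0.481, -0.194], [-0.002, -0.713, -0.701, 0.67], [0.0, 0.0, 0.0, 1.0]]
side [[362.0, 0.0, 258.3], [0.0, 362.0, 194.3], [0.0, 0.0, 1.0]] [[0.951, -0.144, 0.274, 0.34], [-0.309, -0.369, 0.877, -0.506], [-0.025, -0.918, -0.395, 0.398], [0.0, 0.0, 0.0, 1.0]]
wrist [[265.3, 0.0, 261.0], [0.0, 265.3, 192.5], [0.0, 0.0, 1.0]] [[0.257, 0.93, 0.263, 0.105], [0.966, -0.247, -0.071, 0.669], [-0.001, 0.273, -0.962, 0.372], [0.0, 0.0, 0.0, 1.0]]
```

View pics/scene0.png

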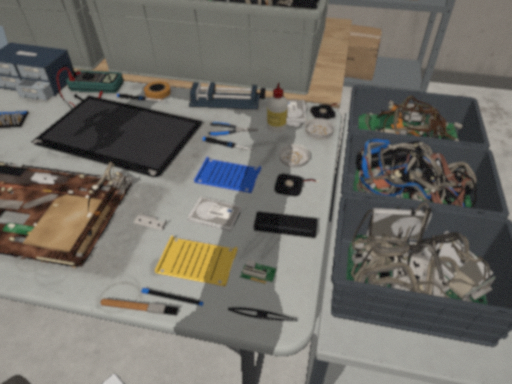

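View pics/side0.png

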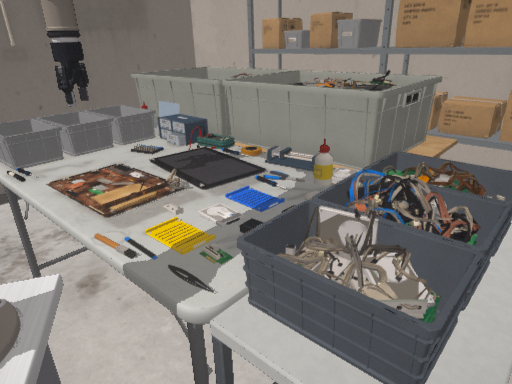

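The scene view shows the blue carrier (228,174), yellow carrier (196,260), drive (213,212), battery (286,223), fan (290,184), board (258,271), bracket (150,222), dish (296,155), tweezers (262,314) and screwdriver (172,296). The side view agrees, and the arm is off at far left.

```bash
cat > h.py <<'E'
from station import get_obs,cams,job,bot
import cv2,numpy as np
def cast(p,uv,z):
    K,E=p["K"],np.array(p["extrinsics"])
    uv=np.atleast_2d(uv).astype(float)
    d=np.c_[uv,np.ones(len(uv))]@np.linalg.inv(K).T@E[:3,:3].T
    o=E[:3,3]
    return (o+d*((z-o[2])/d[:,2])[:,None])[:,:2]
def proj(p,X):
    E=np.linalg.inv(p["extrinsics"]);c=np.atleast_2d(X)@E[:3,:3].T+E[:3,3]
    u=c@p["K"].T;return u[:,:2]/u[:,2:]
def rect(xy):
    """centre, (long,short) in mm, yaw (rad) of the long axis"""
    (c,(w,h),a)=cv2.minAreaRect((xy*1000).astype(np.float32))
    a=np.radians(a)
    if h>w: w,h,a=h,w,a+np.pi/2
    return np.round(np.array(c)/1000,4),round(w,1),round(h,1),round((a+np.pi/2)%np.pi-np.pi/2,3)
def shot(n,name):
    p=cams.camera_params(n);im=cams.read_camera(n)[:,:,::-1].copy()
    cv2.imwrite(f"pics/{name}.png",im);np.savez(f"pics/{name}.npz",**p);return p,im
def blob(im,mask,uv):
    n,l=cv2.connectedComponents(mask.astype(np.uint8));u,v=map(int,uv)
    k=l[v,u]
    if k==0:
        ys,xs=np.nonzero(l);i=np.argmin((xs-u)**2+(ys-v)**2);k=l[ys[i],xs[i]]
    ys,xs=np.nonzero(l==k);return np.c_[xs,ys]
E
python3 - <<'E'
from h import *
p=cams.camera_params("scene");im=cv2.imread("pics/scene0.png")
for n,uv,z in [("blue",(228,174),.008),("yellow",(196,260),.008),("disk",(213,212),.011),("bat",(286,223),.019),("fan",(290,184),.011),("board",(258,271),.01),("brk",(150,222),.005),("dish",(296,155),.01),("dish2",(319,129),.01),("tweez",(262,314),.01),("drv",(172,296),.01),("binL",(340,195),.2),("bottle",(276,92),.1)]:
    print(n,np.round(cast(p,uv,z),3))
hsv=cv2.cvtColor(im,cv2.COLOR_BGR2HSV);H,S,V=cv2.split(hsv)
for n,m,uv,z in [("blue",(H>100)&(H<125)&(S>130),(228,174),.008),("yel",(H>18)&(H<35)&(S>130),(196,260),.008),("bat",V<60,(286,223),.019),("fan",V<70,(283,184),.011),("board",(H>40)&(H<95)&(S>60),(250,271),.01)]:
    print(n,rect(cast(p,blob(im,m,uv),z)))
E
```

```text
blue [[0.595 0.35 ]]
yellow [[0.378 0.22 ]]
disk [[0.486 0.286]]
bat [[0.561 0.146]]
fan [[0.664 0.218]]
board [[0.439 0.113]]
brk [[0.38  0.368]]
dish [[0.756 0.274]]
dish2 [[0.881 0.296]]
tweez [[0.378 0.048]]
drv [[0.296 0.192]]
binL [[0.536 0.025]]
bottle [[0.83  0.406]]
blue (array([0.5934, 0.3507]), 137.6, 87.9, np.float64(-1.092))
yel (array([0.3789, 0.2204]), 139.2, 87.2, np.float64(-1.048))
bat (array([0.5578, 0.1459]), 126.8, 52.7, np.float64(-0.986))
fan (array([0.6605, 0.2208]), 68.9, 60.7, np.float64(0.471))
board (array([0.4156, 0.122 ]), 17.5, 6.8, np.float64(-1.119))
```

arm_command:
  rows:
    - [[85,0.47,-0.66,0.15,-1],[85,0.47,-0.66,0.15,-1],[85,0.47,-0.66,0.15,-1],[85,0.47,-0.66,0.15,-1],[85,0.47,-0.66,0.15,-1],[85,0.47,-0.66,0.15,-1],[85,0.47,-0.66,0.15,-1],[85,0.47,-0.66,0.15,-1],[85,0.47,-0.66,0.15,-1],[85,0.47,-0.66,0,-1]]

```text
t: 1.4
eef_pos: [0.4564, 0.2551, 0.313]
tool_rot: [0.0, 0.507, 0.862, 0.001]
contact_force: [0.9, 0.4, 0.0]
gripper_width: 0.993
grasp_force: 0.0
```

Run:
```python
from h import *
o=get_obs();print(o["eef_pos"],o["tool_rot"],o["q"],o["joint_vel"])
p,im=shot("wrist","w1");print(np.round(p["extrinsics"],3))
```

```text
[0.4563617  0.25512933 0.31302325] [1.55983231e-04 5.06543037e-01 8.62214362e-01 7.22635889e-04] [-0.95761752  0.14871796  0.37302602  1.8340359  -0.05910669  1.16812283
 -0.0567807 ] [ 0.4482615   0.06038567  0.35377897 -0.02284771 -0.07353525 -0.00247247
  0.18802356]
[[ 0.874  0.468  0.134  0.421]
 [ 0.487 -0.841 -0.237  0.314]
 [ 0.002  0.272 -0.962  0.455]
 [ 0.     0.     0.     1.   ]]
```

View pics/w1.png

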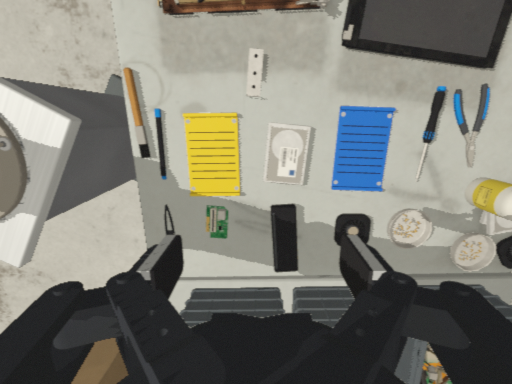

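The wrist view shows everything: yellow (213,154), drive (288,154), blue (361,148), bracket (256,73), board (217,221), battery (285,238), fan (353,229), with its lead hidden behind the finger.

```bash
cat > m.py <<'E'
from h import *
def measure(p,im,items):
    hsv=cv2.cvtColor(im,cv2.COLOR_BGR2HSV);H,S,V=cv2.split(hsv)
    M={"blue":((H>100)&(H<125)&(S>120),.008),"yel":((H>18)&(H<35)&(S>120),.008),"disk":((V>185)|((V>V.max()*.98)),.011),
       "bat":(V<60,.019),"fan":(V<60,.011),"board":((H>45)&(H<95)&(S>60),.003),"brk":(V>190,.004)}
    for n,uv in items:
        m,z=M[n];m=cv2.morphologyEx(m.astype(np.uint8),cv2.MORPH_CLOSE,np.ones((3,3)))
        b=blob(im,m,uv);c=cast(p,b,z);print(n,rect(c),"mean",np.round(c.mean(0),4),b.min(0),b.max(0))
E
python3 - <<'E'
from m import *
p=np.load("pics/w1.npz");im=cv2.imread("pics/w1.png")
for uv in [(288,180),(258,60),(250,60),(255,150),(270,73),(288,140),(303,170)]: print(uv,im[uv[1],uv[0]])
measure(p,im,[("blue",(361,148)),("yel",(213,154)),("disk",(275,175)),("bat",(285,238)),("fan",(345,225)),("board",(215,226)),("brk",(256,63))])
E
```

```text
(288, 180) [159 172 179]
(258, 60) [194 207 213]
(250, 60) [190 202 208]
(255, 150) [183 196 196]
(270, 73) [168 182 184]
(288, 140) [203 215 218]
(303, 170) [199 210 215]
blue (array([0.5946, 0.3512]), 138.7, 87.5, np.float64(-1.096)) mean [0.5925 0.3534] [332 106] [394 190]
yel (array([0.3807, 0.221 ]), 138.8, 87.4, np.float64(-1.052)) mean [0.3799 0.2237] [183 113] [239 195]
disk (array([0.3752, 0.3227]), 724.6, 342.8, np.float64(0.239)) mean [0.3891 0.2963] [0 0] [432 238]
bat (array([0.5607, 0.1521]), 129.8, 42.4, np.float64(-0.989)) mean [0.5594 0.1542] [271 204] [296 271]
fan (array([ 0.589 , -0.0056]), 1115.1, 392.5, np.float64(0.506)) mean [ 0.6276 -0.0541] [  0 214] [511 383]
board (array([0.4464, 0.1141]), 55.8, 28.2, np.float64(-1.164)) mean [0.4528 0.1072] [211 210] [227 237]
brk (array([0.4304, 0.2833]), 608.6, 255.5, np.float64(0.151)) mean [0.4516 0.2981] [84  0] [426 237]
```

arm_command:
  rows:
    - [[85,0,0,0,0],[85,0,0,0,0],[85,0,0,0,0],[85,0,0,0,0],[85,0,0,0,0],[85,0,0,0,0],[85,0,0,0,0],[85,0,0,0,0],[85,0,0,0,0],[85,0,0,0,0]]

```text
t: 2.7
eef_pos: [0.4554, 0.2563, 0.3123]
tool_rot: [-0.0, 0.505, 0.863, 0.0]
contact_force: [-1.0, 0.3, -0.4]
gripper_width: 0.993
grasp_force: 0.0
```

arm_command:
  rows:
    - [[85,0.1,0.1,-0.5,0],[85,0.1,0.1,-0.5,0],[85,0.1,0.1,-0.5,0],[85,0.1,0.1,-0.5,0],[85,0.1,0.1,-0.5,0],[85,0,0,0,0],[85,0,0,0,0],[85,0,0,0,0],[85,0,0,0,0],[85,0,0,0,0]]

```text
t: 3.95
eef_pos: [0.4855, 0.2865, 0.1629]
tool_rot: [0.0, 0.505, 0.863, 0.0]
contact_force: [-0.9, -0.1, -0.1]
gripper_width: 0.994
grasp_force: 0.0
```

Run:
```python
from m import *
print(get_obs()["eef_pos"])
p,im=shot("wrist","w2")
```

```text
[0.48550843 0.28648478 0.16288738]
```

View pics/w2.png

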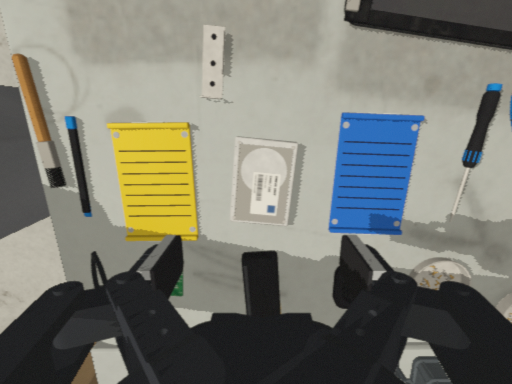

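The view shows the drive with top corners near (237,137), (298,142), (293,226), (231,220), and the bracket at (203..224, 26..98).

Run:
```python
from m import *
p=np.load("pics/w2.npz");im=cv2.imread("pics/w2.png")
print("disk by hand",rect(cast(p,[(237,137),(298,142),(293,226),(231,220)],.011)))
print("brk by hand",rect(cast(p,[(203,26),(224,27),(223,98),(202,97)],.006)))
V=im.max(2);print(V[180,222:245],V[180,285:305],V[128:150,265],V[212:236,250])
print(V[60,194:234],V[18:32,213])
measure(p,im,[("blue",(361,148)),("yel",(160,160))])
for t in (195,200,205):
    m=np.zeros_like(V);m[125:240,222:308]=V[125:240,222:308]>t
    m=cv2.morphologyEx(m,cv2.MORPH_OPEN,np.ones((2,2)))
    ys,xs=np.nonzero(m);print(t,rect(cast(p,np.c_[xs,ys],.011)))
    m=np.zeros_like(V);m[15:110,192:236]=V[15:110,192:236]>t
    m=cv2.morphologyEx(m,cv2.MORPH_OPEN,np.ones((2,2)))
    ys,xs=np.nonzero(m);print(t,rect(cast(p,np.c_[xs,ys],.003)))
```

```text
disk by hand (array([0.4914, 0.2862]), 98.7, 74.2, np.float64(-1.158))
brk by hand (array([0.3811, 0.3686]), 67.0, 22.3, np.float64(-1.114))
[186 186 186 186 186 186 187 186 187 188 198 206 207 205 191 170 166 168
 169 169 179 195 203] [172 168 169 170 175 193 205 190 157 139 138 138 137 136 138 141 152 170
 184 185] [184 185 185 186 185 186 185 184 184 183 174 151 189 203 204 206 207 204
 178 175 205 208] [208 191 172 169 168 168 169 168 172 195 199 176 183 186 186 186 185 186
 185 185 185 186 185 186]
[167 166 165 162 159 161 163 167 179 192 197 199 199 201 201 201 196 174
 138 136 173 195 199 199 198 198 198 197 171 138 135 126 123 124 125 127
 147 164 167 168] [161 160 160 159 158 158 160 173 196 200 201 200 200 201]
blue (array([0.5949, 0.3513]), 139.3, 89.0, np.float64(-1.095)) mean [0.5915 0.3544] [329 113] [423 234]
yel (array([0.3809, 0.221 ]), 139.8, 89.4, np.float64(-1.052)) mean [0.3797 0.2259] [107 122] [197 240]
195 (array([0.4877, 0.2838]), 96.1, 67.8, np.float64(-1.153))
195 (array([0.3813, 0.3694]), 67.0, 20.1, np.float64(-1.151))
200 (array([0.487 , 0.2861]), 90.4, 66.9, np.float64(-1.151))
200 (array([0.3807, 0.3689]), 65.6, 17.9, np.float64(-1.142))
205 (array([0.4855, 0.2863]), 89.4, 66.3, np.float64(-1.112))
205 (array([0., 0.]), 0.0, 0.0, np.float64(0.0))
```

arm_command:
  newtons: 30
  rows:
    - [[85,0.04,-0.03,-0.5,-0.6],[85,0,0,-0.5,-0.55],[85,0,0,-0.5,0],[85,0,0,-0.5,0],[85,0,0,-0.3,0],[85,0,0,-0.3,0],[85,0,0,-0.15,0],[85,0,0,0,0],[85,0,0,0,0],[85,0,0,0,0]]

```text
t: 5.25
eef_pos: [0.4883, 0.2849, -0.002]
tool_rot: [0.0, 0.545, 0.839, 0.001]
contact_force: [0.9, -0.3, -0.9]
gripper_width: 0.995
grasp_force: 0.0
```

arm_command:
  newtons: 30
  rows:
    - [[60,0,0,0,0],[60,0,0,0,0],[60,0,0,0,0],[60,0,0,0,0],[60,0,0,0,0],[60,0,0,0,0],[60,0,0,0,0],[60,0,0,0,0],[60,0,0,0.05,0],[60,0,0,0.1,0]]

```text
t: 6.5
eef_pos: [0.4875, 0.2844, 0.0064]
tool_rot: [-0.0, 0.545, 0.839, -0.0]
contact_force: [-0.4, 0.1, -1.1]
gripper_width: 0.796
grasp_force: 34.3
```

arm_command:
  rows:
    - [[60,0,0,0.4,0],[60,0,0,0.4,0],[60,0.3,0.18,0.2,0.3],[60,0.4,0.25,0,0.3],[60,0.4,0.25,0,0.11],[60,0.4,0.25,0,0],[60,0.287,0.183,0,0],[60,0,0,0,0],[60,0,0,0,0],[60,0,0,0,0]]

```text
t: 7.75
eef_pos: [0.5942, 0.3508, 0.0663]
tool_rot: [-0.0, 0.521, 0.854, -0.0]
contact_force: [0.0, -1.4, -1.3]
gripper_width: 0.797
grasp_force: 34.4
```

Run:
```python
from m import *
print(get_obs()["eef_pos"])
p,im=shot("wrist","w3")
measure(p,im,[("blue",(265,100))])
```

```text
[0.5942178  0.35076946 0.06630633]
blue (array([0.5706, 0.4008]), 86.8, 29.0, np.float64(0.475)) mean [0.5703 0.4009] [206 116] [325 156]
```

View pics/w3.png

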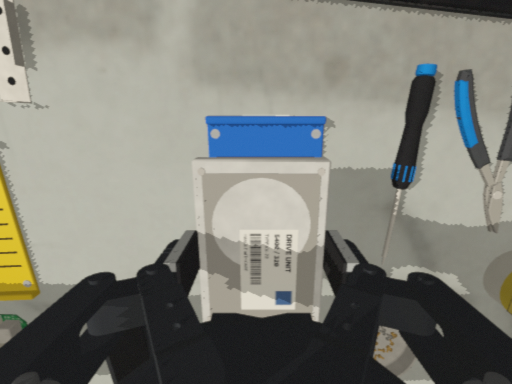

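The drive hangs straight over the blue carrier: its far edge runs (195,161)-(329,158), the carrier's far edge (207,116)-(326,117).

Run:
```python
from m import *
p=np.load("pics/w3.npz");t=np.array([.5942,.3508])
L=-1.095;l=np.array([np.cos(L),np.sin(L)]);c=np.array([-np.sin(L),np.cos(L)])
for n,uv,z in [("drive far",[(195,161),(329,158)],.08),("drive low",[(202,319),(321,321)],.08),("lip",[(207,116),(326,117)],.01),("lip base",[(209,157),(323,157)],.004)]:
    d=cast(p,uv,z)-t;print(n,np.round(1000*np.c_[d@l,d@c],1).tolist())
```

```text
drive far [[-48.4, -33.4], [-49.8, 31.7]]
drive low [[44.0, -35.7], [45.4, 33.6]]
lip [[-69.8, -40.2], [-69.1, 45.4]]
lip base [[-39.4, -41.5], [-39.4, 46.5]]
```

arm_command:
  rows:
    - [[60,0.042,0.021,-0.2,0],[60,0,0,-0.25,0],[60,0,0,-0.2,0],[60,0,0,-0.15,0],[60,0,0,-0.1,0],[60,0,0,-0.06,0],[60,0,0,-0.03,0],[60,0,0,-0.02,0],[60,0,0,-0.02,0],[60,0,0,0,0]]

```text
t: 9.05
eef_pos: [0.5976, 0.3526, 0.0046]
tool_rot: [0.0, 0.521, 0.854, 0.0]
contact_force: [-0.7, -0.1, -1.1]
gripper_width: 0.797
grasp_force: 34.4
```

arm_command:
  rows:
    - [[60,-0.01,-0.005,-0.01,0],[60,0,0,-0.01,0],[60,0,0,-0.01,0],[60,0,0,0,0],[60,0,0,0,0],[60,0,0,0,0],[60,0,0,0,0],[60,0,0,0,0],[60,0,0,0,0],[60,0,0,0,0]]

```text
t: 10.3
eef_pos: [0.5969, 0.3523, 0.0027]
tool_rot: [-0.0, 0.521, 0.854, -0.0]
contact_force: [0.0, 0.3, -1.3]
gripper_width: 0.801
grasp_force: 34.4
```

arm_command:
  rows:
    - [[60,0,0,-0.006,0],[60,0,0,0,0],[60,0,0,-0.006,0],[60,0,0,0,0],[60,0,0,-0.006,0],[60,0,0,0,0],[60,0,0,-0.006,0],[60,0,0,0,0],[60,0,0,0,0],[60,0,0,0,0]]

```text
t: 11.55
eef_pos: [0.597, 0.3523, 0.0021]
tool_rot: [-0.0, 0.521, 0.854, 0.0]
contact_force: [-2.8, -1.9, 8.5]
gripper_width: 0.796
grasp_force: 35.3
```

arm_command:
  rows:
    - [[70,0,0,0.006,0],[75,0,0,0,0],[80,0,0,0,0],[85,0,0,0,0],[85,0,0,0,0],[85,0,0,0,0],[85,0,0,0.3,0],[85,0,0,0.5,0],[85,0,0,0.5,0],[85,0,0,0.5,0]]

```text
t: 12.8
eef_pos: [0.5973, 0.3523, 0.1121]
tool_rot: [0.0, 0.521, 0.854, 0.001]
contact_force: [0.5, 0.5, -0.0]
gripper_width: 0.991
grasp_force: 0.0
```

arm_command:
  rows:
    - [[85,0,-0.4,0.2,0.3],[85,0,-0.5,0,0.3],[85,-0.1,-0.5,0,0.3],[85,-0.1,-0.5,0,0.3],[85,-0.1,-0.5,0,0.1],[85,-0.1,-0.4,0,0],[85,-0.1,-0.3,0,0],[85,-0.1,-0.2,0,0],[85,0,0,0,0],[85,0,0,0,0]]

```text
t: 14.05
eef_pos: [0.5611, 0.1555, 0.1217]
tool_rot: [-0.0, 0.475, 0.88, 0.0]
contact_force: [-1.1, 0.7, -0.5]
gripper_width: 0.995
grasp_force: 0.0
```

Run:
```python
from m import *
print(get_obs()["eef_pos"])
p,im=shot("wrist","w4")
measure(p,im,[("bat",(265,180))])
t=np.array(proj(p,[[.5607,.1521,.019],[.5967,.3521,.015]]));print(t)
```

```text
[0.56110563 0.15551682 0.12167489]
bat (array([0.5625, 0.15  ]), 125.4, 42.9, np.float64(-0.991)) mean [0.5601 0.1538] [237 131] [284 256]
[[260.02660406 194.88766003]
 [429.33800546  21.97230261]]
```

View pics/w4.png

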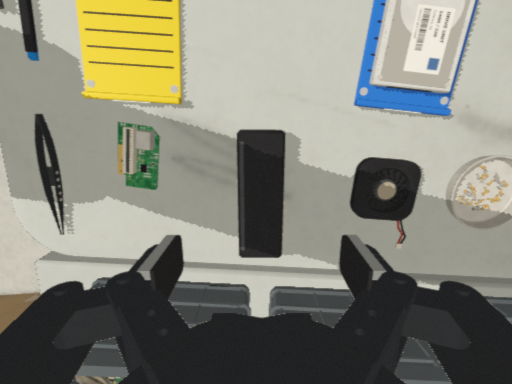

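The view shows the battery (240-285, 131-257), the fan body at (386,188) with its lead running down to (402,246), the board (138,156), and the bin rims at row 285 with a gap at column 260.

Run:
```python
from m import *
p=np.load("pics/w4.npz");s=cams.camera_params("scene")
for z in (0,.05,.1,.15): print(z,np.round(cast(p,(260,285),z),3),np.round(cast(s,[(342,203),(335,190)],z),3).tolist())
d=cast(p,[(120,122),(160,127),(158,189),(118,185)],.003);print("board",rect(d))
im=cv2.imread("pics/w4.png")
V=im.max(2);m=np.zeros_like(V);m[145:262,345:425]=V[145:262,345:425]<70
ys,xs=np.nonzero(m);print("fan body",rect(cast(p,np.c_[xs,ys],.011)))
print("lead end",cast(p,[(400,247)],.004))
```

```text
0 [[0.623 0.057]] [[0.703, 0.101], [0.727, 0.136]]
0.05 [[0.604 0.087]] [[0.658, 0.079], [0.68, 0.111]]
0.1 [[0.584 0.116]] [[0.613, 0.057], [0.634, 0.087]]
0.15 [[0.565 0.145]] [[0.568, 0.035], [0.587, 0.062]]
board (array([0.4418, 0.1151]), 63.1, 40.2, np.float64(-1.126))
fan body (array([0.674 , 0.2001]), 111.5, 64.0, np.float64(-1.057))
lead end [[0.72173969 0.18231986]]
```

arm_command:
  newtons: 50
  rows:
    - [[85,0.015,-0.075,-0.2,0],[85,0,0,-0.4,0],[85,0,0,-0.4,0],[85,0,0,-0.4,0],[85,0,0,-0.3,0],[85,0,0,-0.2,0],[85,0,0,0,0],[85,0,0,0,0],[85,0,0,0,0],[85,0,0,0,0]]

```text
t: 15.35
eef_pos: [0.5622, 0.15, 0.0082]
tool_rot: [0.0, 0.475, 0.88, 0.0]
contact_force: [-0.7, -1.1, 0.2]
gripper_width: 0.994
grasp_force: 0.0
```

arm_command:
  newtons: 50
  rows:
    - [[85,0,0,-0.07,0],[38,0,0,0,0],[38,0,0,0,0],[38,0,0,0,0],[38,0,0,0,0],[38,0,0,0,0],[38,0,0,0,0],[38,0,0,0,0],[38,0,0,0,0],[38,0,0,0,0]]

```text
t: 16.6
eef_pos: [0.5622, 0.1499, 0.0038]
tool_rot: [0.0, 0.476, 0.88, 0.0]
contact_force: [0.5, -0.8, 6.0]
gripper_width: 0.52
grasp_force: 52.3
```

Run:
```python
from m import *
o=get_obs();print(o["gripper_width"]*85.4,o["grasp_force"],o["eef_pos"],o["q"])
```

```text
44.41401643604671 52.28427708148956 [0.56219799 0.14989645 0.00375798] [-0.55144382  0.64365241  0.24221535  1.94424187 -0.26448596  0.58326144
  0.4455926 ]
```

arm_command:
  rows:
    - [[38,0,0,0.4,0],[38,0,0,0.6,0],[38,0.05,0.2,0.5,-0.2],[38,0.1,0.5,0,-0.3],[38,0.1,0.7,0,-0.3],[38,0.1,0.7,0,-0.3],[38,0.1,0.7,0,-0.21],[38,0.125,0.4,0,0],[38,0,0.17,0,0],[38,0,0,0,0]]

```text
t: 17.85
eef_pos: [0.5955, 0.3517, 0.0926]
tool_rot: [-0.0, 0.521, 0.854, -0.001]
contact_force: [-0.8, -0.3, -1.8]
gripper_width: 0.512
grasp_force: 51.7
```

arm_command:
  rows:
    - [[38,0,0,-0.3,0],[38,0,0,-0.2,0],[38,0,0,0,0],[38,0,0,0,0],[38,0,0,0,0],[38,0,0,0,0],[38,0,0,0,0],[38,0,0,0,0],[38,0,0,0,0],[38,0,0,0,0]]

```text
t: 19.1
eef_pos: [0.5963, 0.352, 0.0634]
tool_rot: [0.0, 0.521, 0.854, -0.0]
contact_force: [-0.3, 0.7, -1.4]
gripper_width: 0.514
grasp_force: 51.7
```

Run:
```python
from m import *
print(get_obs()["eef_pos"])
p,im=shot("wrist","w5")
```

```text
[0.59632233 0.35199816 0.06341108]
```

View pics/w5.png

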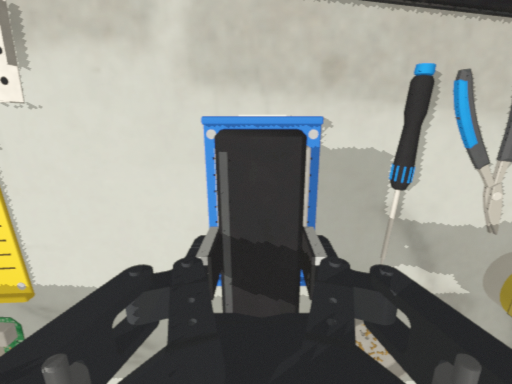

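The view shows the battery hanging over the drive: its far edge is (216,130)-(306,129), the lip (202,117)-(323,117), and the drive edges at row 180 are about columns 215 and 309.

Run:
```python
from m import *
p=np.load("pics/w5.npz");t=np.array([.5963,.352]);im=cv2.imread("pics/w5.png")
L=-1.095;l=np.array([np.cos(L),np.sin(L)]);c=np.array([-np.sin(L),np.cos(L)])
print(im[180,200:228].tolist());print(im[180,296:324].tolist())
for n,uv,z in [("bat far",[(216,130),(306,129)],.0785),("lip",[(202,117),(323,117)],.01),("drive",[(215,180),(309,180)],.015),("base",[(206,180),(318,180)],.004),("bat180",[(217.5,180),(304.5,180)],.0785)]:
    d=cast(p,uv,z)-t;print(n,np.round(1000*np.c_[d@l,d@c],1).tolist())
```

```text
[[204, 216, 216], [204, 216, 216], [203, 216, 216], [204, 217, 217], [203, 215, 215], [201, 206, 203], [213, 177, 157], [223, 146, 82], [221, 139, 62], [221, 139, 63], [221, 140, 63], [221, 139, 62], [221, 139, 62], [221, 139, 62], [220, 141, 73], [205, 154, 125], [156, 137, 125], [72, 69, 67], [49, 49, 51], [61, 63, 63], [79, 81, 81], [91, 94, 93], [90, 94, 93], [91, 94, 94], [91, 94, 93], [92, 95, 94], [90, 93, 92], [82, 83, 83]]
[[49, 50, 50], [52, 52, 52], [50, 51, 51], [49, 49, 50], [43, 43, 45], [39, 37, 39], [34, 34, 34], [37, 38, 37], [72, 78, 80], [140, 148, 153], [172, 182, 186], [169, 178, 182], [159, 159, 158], [163, 129, 112], [171, 106, 59], [172, 102, 46], [172, 103, 47], [171, 101, 44], [171, 101, 44], [172, 101, 46], [170, 102, 48], [163, 110, 75], [155, 143, 134], [155, 165, 165], [154, 166, 167], [154, 166, 167], [154, 166, 167], [155, 167, 167]]
bat far [[-63.2, -22.3], [-63.6, 19.7]]
lip [[-69.1, -43.1], [-69.1, 42.7]]
drive [[-24.5, -35.2], [-24.4, 34.0]]
base [[-22.0, -44.1], [-21.9, 43.1]]
bat180 [[-39.3, -22.7], [-39.2, 20.0]]
```

arm_command:
  rows:
    - [[38,0.01,0,-0.15,0],[38,0,0,-0.2,0],[38,0,0,-0.2,0],[38,0,0,-0.1,0],[38,0,0,-0.05,0],[38,0,0,-0.02,0],[38,0,0,-0.01,0],[38,0,0,-0.01,0],[38,0,0,0,0],[38,0,0,0,0]]

```text
t: 20.4
eef_pos: [0.597, 0.3521, 0.0192]
tool_rot: [0.0, 0.521, 0.854, 0.0]
contact_force: [-0.5, 0.3, -2.1]
gripper_width: 0.515
grasp_force: 51.7
```

arm_command:
  rows:
    - [[38,0,0,-0.006,0],[38,0,0,0,0],[38,0,0,0,0],[38,0,0,0,0],[38,0,0,0,0],[38,0,0,0,0],[38,0,0,0,0],[38,0,0,0,0],[38,0,0,0,0],[38,0,0,0,0]]

```text
t: 21.65
eef_pos: [0.5969, 0.352, 0.0187]
tool_rot: [0.0, 0.521, 0.854, 0.0]
contact_force: [1.0, -0.8, -1.0]
gripper_width: 0.513
grasp_force: 51.8
```

arm_command:
  rows:
    - [[38,0,0,-0.006,0],[38,0,0,0,0],[38,0,0,-0.006,0],[38,0,0,0,0],[38,0,0,-0.006,0],[38,0,0,0,0],[38,0,0,0,0],[38,0,0,0,0],[38,0,0,0,0],[38,0,0,0,0]]

```text
t: 22.9
eef_pos: [0.597, 0.352, 0.0186]
tool_rot: [-0.0, 0.521, 0.854, 0.0]
contact_force: [-4.1, -1.4, 8.1]
gripper_width: 0.513
grasp_force: 52.9
```

arm_command:
  rows:
    - [[46,0,0,0.006,0],[55,0,0,0,0],[75,0,0,0,0],[85,0,0,0,0],[85,0,0,0,0],[85,0,0,0.3,0],[85,0,0,0.5,0],[85,0,0,0.5,0],[85,-0.1,-0.15,0.5,0],[85,-0.2,-0.3,0,0]]

```text
t: 24.15
eef_pos: [0.5811, 0.3264, 0.1304]
tool_rot: [0.001, 0.521, 0.854, 0.003]
contact_force: [-1.1, -0.9, -0.8]
gripper_width: 0.995
grasp_force: 0.0
```

arm_command:
  rows:
    - [[85,-0.4,-0.6,0,-0.2],[85,-0.4,-0.6,0,-0.2],[85,-0.4,-0.6,0,0],[85,-0.4,-0.6,0,0],[85,-0.4,-0.6,0,0],[85,-0.28,-0.5,-0.1,0],[85,0,0,-0.1,0],[85,0,0,0,0],[85,0,0,0,0],[85,0,0,0,0]]

```text
t: 25.4
eef_pos: [0.4427, 0.1158, 0.1142]
tool_rot: [0.0, 0.534, 0.845, 0.0]
contact_force: [1.1, -0.4, -0.1]
gripper_width: 0.997
grasp_force: 0.0
```

Run:
```python
from m import *
print(get_obs()["eef_pos"])
p,im=shot("wrist","w6")
measure(p,im,[("board",(258,200))])
```

```text
[0.44270125 0.11578508 0.11417694]
board (array([0.4405, 0.1144]), 61.5, 38.4, np.float64(-1.127)) mean [0.4447 0.1126] [240 159] [279 219]
```

View pics/w6.png

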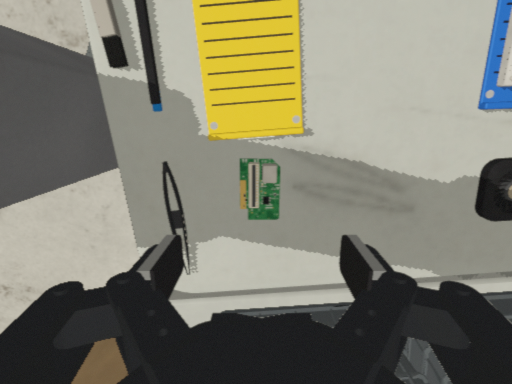

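The view shows the board centred at (260,189), with the tweezers about 80 px to the left, clear of the fingers.

arm_command:
  newtons: 20
  rows:
    - [[60,-0.025,-0.017,-0.3,0],[60,0,0,-0.4,0],[60,0,0,-0.4,0],[60,0,0,-0.4,0],[60,0,0,-0.2,0],[60,0,0,-0.1,0],[60,0,0,-0.05,0],[60,0,0,0,0],[60,0,0,0,0],[60,0,0,0,0]]

```text
t: 26.7
eef_pos: [0.4409, 0.1141, 0.0033]
tool_rot: [0.0, 0.534, 0.845, 0.0]
contact_force: [0.0, -0.5, -0.4]
gripper_width: 0.701
grasp_force: 0.0
```

arm_command:
  newtons: 20
  rows:
    - [[34,0,0,0,0],[34,0,0,0,0],[34,0,0,0,0],[34,0,0,0,0],[34,0,0,0,0],[34,0,0,0,0],[34,0,0,0,0],[34,0,0,0,0],[34,0,0,0,0],[34,0,0,0,0]]

```text
t: 27.95
eef_pos: [0.4408, 0.1141, 0.0032]
tool_rot: [0.0, 0.535, 0.845, 0.0]
contact_force: [-0.9, -0.2, 5.4]
gripper_width: 0.453
grasp_force: 20.8
```

arm_command:
  rows:
    - [[34,0,0,0.4,0],[34,0,0,0.6,0],[34,0.1,0.15,0.6,0],[34,0.3,0.5,0.2,0.2],[34,0.4,0.6,0,0.2],[34,0.4,0.6,0,0],[34,0.4,0.6,0,0],[34,0.4,0.6,0,0],[34,0.4,0.6,0,0],[34,0.2,0.315,0,0]]

```text
t: 29.2
eef_pos: [0.597, 0.3543, 0.1103]
tool_rot: [-0.0, 0.52, 0.854, 0.0]
contact_force: [-0.1, 0.2, -0.2]
gripper_width: 0.447
grasp_force: 20.4
```

arm_command:
  rows:
    - [[34,0,0,-0.2,0],[34,0,0,-0.2,0],[34,0,0,0,0],[34,0,0,0,0],[34,0,0,0,0],[34,0,0,0,0],[34,0,0,0,0],[34,0,0,0,0],[34,0,0,0,0],[34,0,0,0,0]]

```text
t: 30.45
eef_pos: [0.5966, 0.3519, 0.0869]
tool_rot: [0.0, 0.521, 0.854, 0.0]
contact_force: [0.4, -0.2, -0.6]
gripper_width: 0.453
grasp_force: 20.4
```

Run:
```python
from m import *
print(get_obs()["eef_pos"])
p,im=shot("wrist","w7")
```

```text
[0.59663514 0.35190399 0.08692696]
```

View pics/w7.png

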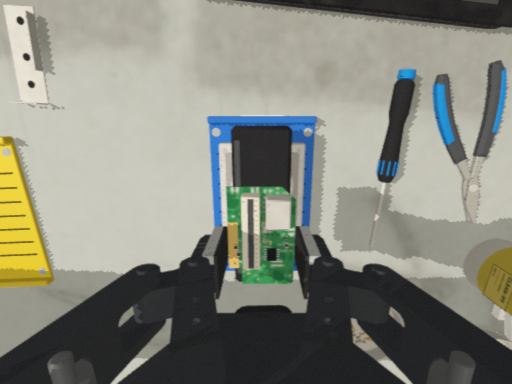

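The stack looks aligned: board edges are at rows 187 and 283, columns 227-296; battery top is at columns 233-291, rows 127-306.

Run:
```python
from m import *
p=np.load("pics/w7.npz");t=np.array([.5966,.3519])
L=-1.095;l=np.array([np.cos(L),np.sin(L)]);c=np.array([-np.sin(L),np.cos(L)])
for n,uv,z in [("bat far",[(233,127),(291,127)],.034),("bat near",[(239,306),(292,306)],.034),("board",[(228,187),(291,187),(295,283),(228,281)],.086),("lip",[(208,117),(316,117)],.01)]:
    d=cast(p,uv,z)-t;print(n,np.round(1000*np.c_[d@l,d@c],1).tolist())
```

```text
bat far [[-62.2, -21.3], [-62.2, 20.2]]
bat near [[88.9, -20.5], [88.9, 25.5]]
board [[-31.5, -19.7], [-31.5, 15.4], [30.0, 19.7], [28.5, -21.8]]
lip [[-69.2, -43.3], [-69.1, 42.4]]
```

arm_command:
  rows:
    - [[34,0.013,-0.025,-0.15,0],[34,0,0,-0.2,0],[34,0,0,-0.2,0],[34,0,0,-0.12,0],[34,0,0,-0.08,0],[34,0,0,-0.03,0],[34,0,0,-0.02,0],[34,0,0,-0.01,0],[34,0,0,0,0],[34,0,0,0,0]]

```text
t: 31.75
eef_pos: [0.5975, 0.3505, 0.0385]
tool_rot: [0.0, 0.521, 0.854, 0.0]
contact_force: [-0.2, -0.3, 0.1]
gripper_width: 0.454
grasp_force: 20.4
```

arm_command:
  rows:
    - [[34,0,0,-0.006,0],[34,0,0,0,0],[34,0,0,-0.006,0],[34,0,0,0,0],[34,0,0,-0.006,0],[34,0,0,0,0],[34,0,0,0,0],[34,0,0,0,0],[34,0,0,0,0],[34,0,0,0,0]]

```text
t: 33.0
eef_pos: [0.5974, 0.3504, 0.0373]
tool_rot: [-0.0, 0.521, 0.854, -0.0]
contact_force: [0.6, -0.5, -0.2]
gripper_width: 0.456
grasp_force: 20.4
```

arm_command:
  rows:
    - [[34,0,0,-0.006,0],[34,0,0,0,0],[34,0,0,-0.004,0],[34,0,0,0,0],[34,0,0,0,0],[34,0,0,0,0],[34,0,0,0,0],[34,0,0,0,0],[34,0,0,0,0],[34,0,0,0,0]]

```text
t: 34.25
eef_pos: [0.5974, 0.3504, 0.0371]
tool_rot: [-0.0, 0.521, 0.854, 0.0]
contact_force: [-1.8, -1.5, 5.3]
gripper_width: 0.454
grasp_force: 21.0
```

arm_command:
  rows:
    - [[42,0,0,0,0],[50,0,0,0,0],[60,0,0,0,0],[72,0,0,0,0],[72,0,0,0,0],[72,0,0,0.3,0],[72,0,0,0.5,0],[72,0,0,0.5,0],[72,0.1,-0.2,0.3,0],[72,0.1,-0.3,0,0]]

```text
t: 35.5
eef_pos: [0.6109, 0.3199, 0.1347]
tool_rot: [0.001, 0.521, 0.854, 0.002]
contact_force: [0.2, -0.1, -0.2]
gripper_width: 0.843
grasp_force: 0.0
```

arm_command:
  rows:
    - [[72,0.2,-0.4,0,0.25],[72,0.3,-0.5,0,0.25],[72,0.3,-0.5,0,0],[72,0.2,-0.4,0,0],[72,0,0,0,0],[72,0,0,0,0],[72,0,0,0,0],[72,0,0,0,0],[72,0,0,0,0],[72,0,0,0,0]]

```text
t: 36.75
eef_pos: [0.6693, 0.2126, 0.1327]
tool_rot: [-0.0, 0.504, 0.864, 0.0]
contact_force: [-0.7, -0.6, 0.9]
gripper_width: 0.841
grasp_force: 0.0
```

Run:
```python
from m import *
print(get_obs()["eef_pos"])
p,im=shot("wrist","w8")
```

```text
[0.66932275 0.2126408  0.13271994]
```

View pics/w8.png

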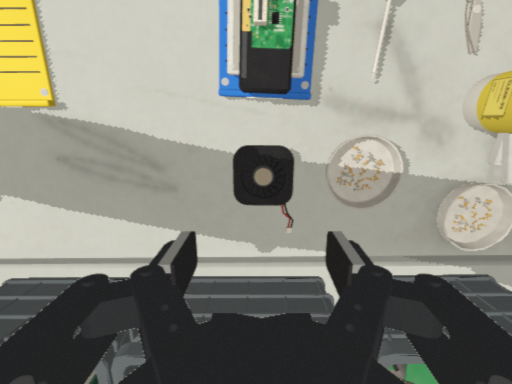

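The fan body is at columns 233-294, rows 145-205, with its hub at (263,177) and its lead ending at (290,232). The dish's left edge is at column 327, about 35 mm clear.

Run:
```python
from m import *
p=np.load("pics/w8.npz");im=cv2.imread("pics/w8.png")
V=im.max(2);m=np.zeros_like(V);m[135:206,220:310]=V[135:206,220:310]<75
n,l,st,_=cv2.connectedComponentsWithStats(m);k=1+st[1:,4].argmax();ys,xs=np.nonzero(l==k)
c=rect(cast(p,np.c_[xs,ys],.009));print(c)
L=-1.057;lv=np.array([np.cos(L),np.sin(L)]);cv=np.array([-np.sin(L),np.cos(L)]);t=get_obs()["eef_pos"][:2]
for n,uv,z in [("hub",(263,177),.011),("lead end",(290,232),.003),("left",(233,177),.011),("right",(294.5,177),.011),("far",(263,145),.011),("near",(263,205),.011)]:
    d=cast(p,uv,z)[0]-t;print(n,np.round([d@lv*1000,d@cv*1000],1))
a,b=np.array(sorted(np.c_[xs,ys][(ys>158)&(ys<192)].tolist(),key=lambda q:q[1]))[[0,-1]]
for s in (0,1):  # edge line slopes left/right
    e=[]
    for r in range(158,193):
        x=xs[ys==r];e.append((x.min() if s==0 else x.max()+1,r))
    f=cast(p,e,.011);d=f-f.mean(0);v=np.linalg.svd(d)[2][0];print("edge yaw",np.arctan2(v[1],v[0])%np.pi-np.pi)
```

```text
(array([0.6643, 0.2228]), 60.8, 60.5, np.float64(0.515))
hub [-10.7   0.7]
lead end [53.5 31. ]
left [-10.7 -29.8]
right [-10.8  32.7]
far [-42.9   0.6]
near [19.2  0.8]
edge yaw -1.05224857176826
edge yaw -1.0647276592119472
```

arm_command:
  newtons: 20
  rows:
    - [[80,0.05,-0.05,-0.3,0],[80,0,0,-0.5,0],[80,0,0,-0.5,0],[80,0,0,-0.4,0],[80,0,0,-0.3,0],[80,0,0,-0.15,0],[80,0,0,-0.11,0],[80,0,0,0,0],[80,0,0,0,0],[80,0,0,0,0]]

```text
t: 38.05
eef_pos: [0.6728, 0.2095, -0.0022]
tool_rot: [0.0, 0.504, 0.864, 0.0]
contact_force: [0.4, -0.3, 0.2]
gripper_width: 0.936
grasp_force: 0.0
```

arm_command:
  newtons: 20
  rows:
    - [[56,0,0,0,0],[56,0,0,0,0],[56,0,0,0,0],[56,0,0,0,0],[56,0,0,0,0],[56,0,0,0,0],[56,0,0,0,0],[56,0,0,0,0],[56,0,0,0,0],[56,0,0,0,0]]

```text
t: 39.3
eef_pos: [0.6727, 0.2096, -0.0024]
tool_rot: [0.0, 0.504, 0.864, 0.0]
contact_force: [-0.9, -0.1, 7.0]
gripper_width: 0.75
grasp_force: 22.7
```

arm_command:
  rows:
    - [[56,0,0,0.4,0],[56,0,0,0.6,0],[56,-0.2,0,0.4,0.05],[56,-0.5,0.02,0.1,0],[56,-0.7,0.02,0,0],[56,-0.7,0.02,0,0],[56,-0.7,0.02,0,0],[56,-0.7,0.02,0,0],[56,-0.7,0.04,0,0],[56,-0.5,0.04,0,0]]

```text
t: 40.55
eef_pos: [0.3888, 0.2202, 0.088]
tool_rot: [-0.0, 0.502, 0.865, 0.0]
contact_force: [0.4, 0.4, -0.2]
gripper_width: 0.756
grasp_force: 22.5
```

arm_command:
  rows:
    - [[56,-0.18,0,-0.2,0],[56,0,0,-0.2,0],[56,0,0,0,0],[56,0,0,0,0],[56,0,0,0,0],[56,0,0,0,0],[56,0,0,0,0],[56,0,0,0,0],[56,0,0,0,0],[56,0,0,0,0]]

```text
t: 41.8
eef_pos: [0.3796, 0.2202, 0.0631]
tool_rot: [-0.0, 0.502, 0.865, -0.0]
contact_force: [0.5, 0.7, -0.0]
gripper_width: 0.749
grasp_force: 22.4
```

Run:
```python
from m import *
print(get_obs()["eef_pos"])
p,im=shot("wrist","w9")
```

```text
[0.37959755 0.22019134 0.06305862]
```

View pics/w9.png

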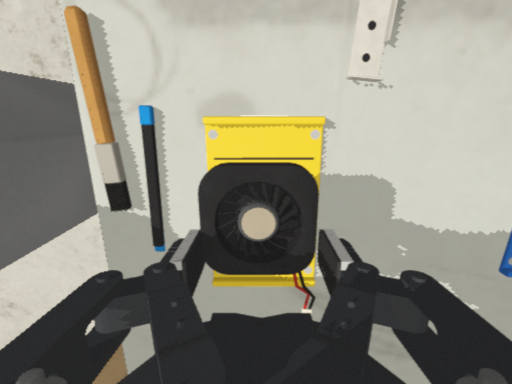

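The fan hangs over yellow: body columns 199-318, far edge row 163, hub (258,223), lead end (309,310); the lip is (203,118)-(325,118). The screwdriver at column 152 is clear of the fingers.

Run:
```python
from m import *
p=np.load("pics/w9.npz");t=np.array([.3796,.2202])
L=-1.052;l=np.array([np.cos(L),np.sin(L)]);c=np.array([-np.sin(L),np.cos(L)])
for n,uv,z in [("lip",[(203,118),(325,118)],.01),("base row150",[(207,150),(322,150)],.004),("near lip",[(213,287),(316,286)],.01),("fan far",[(258,163)],.0765),("fan sides",[(199,222),(318,222)],.0765),("hub",[(258,223)],.0765),("lead",[(306,312)],.069)]:
    d=cast(p,uv,z)-t;print(n,np.round(1000*np.c_[d@l,d@c],1).tolist())
```

```text
lip [[-68.5, -42.4], [-68.5, 44.0]]
base row150 [[-45.2, -42.1], [-45.2, 44.6]]
near lip [[69.8, -42.2], [68.9, 45.4]]
fan far [[-47.4, -2.9]]
fan sides [[-16.5, -33.7], [-16.5, 28.3]]
hub [[-15.9, -3.0]]
lead [[45.6, 26.1]]
```

arm_command:
  rows:
    - [[56,0.036,0.02,-0.15,0],[56,0,0,-0.25,0],[56,0,0,-0.25,0],[56,0,0,-0.15,0],[56,0,0,-0.1,0],[56,0,0,-0.05,0],[56,0,0,-0.03,0],[56,0,0,-0.02,0],[56,0,0,0,0],[56,0,0,0,0]]

```text
t: 43.1
eef_pos: [0.3818, 0.2215, 0.0032]
tool_rot: [0.0, 0.502, 0.865, 0.0]
contact_force: [-0.7, -0.6, -0.9]
gripper_width: 0.751
grasp_force: 22.5
```

arm_command:
  rows:
    - [[56,0,0,-0.006,0],[56,0,0,0,0],[56,0,0,-0.006,0],[56,0,0,0,0],[56,0,0,-0.006,0],[56,0,0,0,0],[56,0,0,0,0],[56,0,0,0,0],[56,0,0,0,0],[56,0,0,0,0]]

```text
t: 44.35
eef_pos: [0.3818, 0.2214, 0.002]
tool_rot: [0.0, 0.502, 0.865, 0.0]
contact_force: [-0.1, 0.7, -0.6]
gripper_width: 0.747
grasp_force: 22.5
```

arm_command:
  rows:
    - [[56,0,0,-0.006,0],[56,0,0,0,0],[56,0,0,-0.006,0],[56,0,0,0,0],[56,0,0,0,0],[56,0,0,0,0],[56,0,0,0,0],[56,0,0,0,0],[56,0,0,0,0],[56,0,0,0,0]]

```text
t: 45.6
eef_pos: [0.3818, 0.2214, 0.0015]
tool_rot: [-0.0, 0.502, 0.865, 0.0]
contact_force: [-1.0, -1.3, 4.3]
gripper_width: 0.747
grasp_force: 23.0
```

arm_command:
  rows:
    - [[65,0,0,0,0],[70,0,0,0,0],[76,0,0,0,0],[76,0,0,0,0],[76,0,0,0.3,0],[76,0,0,0.5,0],[76,0,0,0.5,0],[60,0,0.2,0.5,-0.3],[50,0,0.4,0.2,-0.4],[50,0,0.4,0,-0.4]]

```text
t: 46.85
eef_pos: [0.3823, 0.2825, 0.1225]
tool_rot: [0.0, 0.54, 0.842, 0.001]
contact_force: [0.1, 0.2, -0.7]
gripper_width: 0.578
grasp_force: 0.0
```

arm_command:
  rows:
    - [[50,0,0.5,0,0],[50,0,0.5,0,0],[50,0,0.46,0,0],[50,0,0,0,0],[50,0,0,0,0],[50,0,0,0,0],[50,0,0,0,0],[50,0,0,0,0],[50,0,0,0,0],[50,0,0,0,0]]

```text
t: 48.1
eef_pos: [0.3818, 0.369, 0.1213]
tool_rot: [-0.0, 0.54, 0.842, 0.0]
contact_force: [0.4, 0.0, 0.4]
gripper_width: 0.585
grasp_force: 0.0
```

Run:
```python
from m import *
print(get_obs()["eef_pos"])
p,im=shot("wrist","w10")
```

```text
[0.38179126 0.36895937 0.12129596]
```

View pics/w10.png

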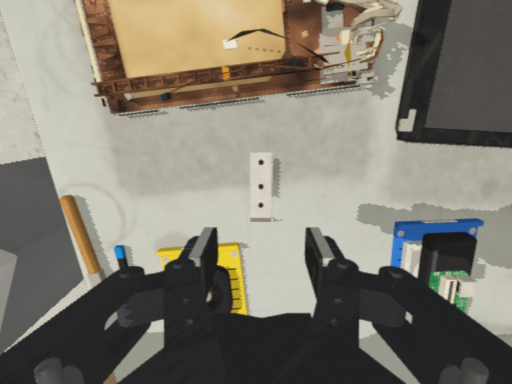

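The bracket is at columns 250-272, rows 152-220, nearly upright in the image. Its flange seems to be at the near end.

Run:
```python
from m import *
p=np.load("pics/w10.npz");im=cv2.imread("pics/w10.png");V=im.max(2).astype(int)
print(V[186,244:280],V[205,244:280],V[165,244:280]);print(V[146:158,255]);print(V[212:228,255])
for z in (.002,.01): print(rect(cast(p,[(250,152.5),(271,152.5),(272.5,219),(251,219.5)],z)))
e=[[],[]]
for r in range(157,214):
    g=np.abs(np.diff(V[r,240:282]));e[0].append((241+g[:20].argmax(),r));e[1].append((241+20+g[20:].argmax(),r))
for a in e:
    f=cast(p,a,.002);k=cv2.fitLine(f.astype(np.float32),cv2.DIST_HUBER,0,.001,.001).ravel();print(np.arctan2(k[1],k[0])%np.pi-np.pi,k[2:])
```

```text
[184 182 182 184 187 190 203 214 216 216 216 217 217 202 155  72  47  45
  70 150 199 212 212 213 214 214 205 189 166 147 143 145 144 148 168 187] [200 199 198 197 196 199 207 214 214 212 211 212 212 193 138  66  46  45
  75 156 201 213 213 213 212 211 209 195 190 202 203 202 202 202 202 202] [179 180 179 178 180 186 205 214 215 215 214 215 214 212 209 204 194 195
 206 210 214 215 215 214 213 213 206 198 179 137 126 128 128 130 130 152]
[176 176 176 175 176 179 191 211 215 215 213 214]
[216 218 218 218 216 200 151 137 136 152 203 205 203 203 203 203]
(array([0.381 , 0.3691]), 70.4, 22.7, np.float64(-1.136))
(array([0.3794, 0.3709]), 68.2, 22.0, np.float64(-1.115))
-1.126163 [0.36939818 0.36853093]
-1.1594591 [0.38882056 0.37745416]
```

arm_command:
  newtons: 20
  rows:
    - [[50,-0.012,0,-0.3,0],[50,0,0,-0.5,0],[50,0,0,-0.5,0],[50,0,0,-0.3,0],[50,0,0,-0.2,0],[50,0,0,-0.1,0],[50,0,0,-0.06,0],[50,0,0,0,0],[50,0,0,0,0],[50,0,0,0,0]]

```text
t: 49.4
eef_pos: [0.3812, 0.3692, 0.004]
tool_rot: [0.0, 0.54, 0.842, 0.0]
contact_force: [-0.3, 0.4, -1.0]
gripper_width: 0.585
grasp_force: 0.0
```

arm_command:
  newtons: 20
  rows:
    - [[16,0,0,0,0],[16,0,0,0,0],[16,0,0,0,0],[16,0,0,0,0],[16,0,0,0,0],[16,0,0,0,0],[16,0,0,0,0],[16,0,0,0,0],[16,0,0,0,0],[16,0,0,0,0]]

```text
t: 50.65
eef_pos: [0.3811, 0.3691, 0.0039]
tool_rot: [-0.0, 0.54, 0.842, 0.0]
contact_force: [-0.7, -1.4, 4.8]
gripper_width: 0.247
grasp_force: 21.7
```

arm_command:
  rows:
    - [[16,0,0,0.4,0],[16,0,0,0.5,0],[16,0,-0.1,0.4,0.2],[16,0,-0.4,0,0.4],[16,0,-0.5,0,0.3],[16,-0.05,-0.5,0,0.2],[16,0,-0.5,0,0],[16,0,-0.353,0,0],[16,0,0,0,0],[16,0,0,0,0]]

```text
t: 51.9
eef_pos: [0.3783, 0.2289, 0.0817]
tool_rot: [0.0, 0.502, 0.865, 0.0]
contact_force: [-0.4, 0.3, 0.0]
gripper_width: 0.248
grasp_force: 21.1
```

Run:
```python
from m import *
print(get_obs()["eef_pos"])
p,im=shot("wrist","w11")
```

```text
[0.37833487 0.22891372 0.08174011]
```

View pics/w11.png

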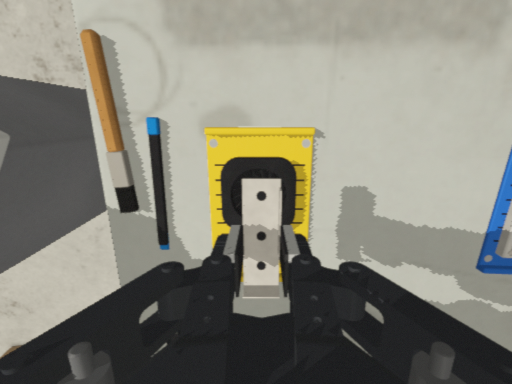

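The bracket (columns 243-281, far end row 179) hangs over the fan, whose body spans columns 221-298 with its far edge at row 157.

Run:
```python
from m import *
p=np.load("pics/w11.npz");t=np.array([.3783,.2289])
L=-1.052;l=np.array([np.cos(L),np.sin(L)]);c=np.array([-np.sin(L),np.cos(L)])
for n,uv,z in [("lip",[(205,129),(315,129)],.01),("base",[(208,170),(311.5,170)],.004),("fan",[(221,195),(297.5,195)],.015),("fan far",[(258,157)],.015),("brk far",[(244,179),(281,179)],.08),("brk near",[(242,286),(281,286)],.08)]:
    d=cast(p,uv,z)-t;print(n,np.round(1000*np.c_[d@l,d@c],1).tolist())
```

```text
lip [[-60.1, -45.2], [-60.2, 41.1]]
base [[-26.3, -45.8], [-26.4, 41.3]]
fan [[-7.7, -34.0], [-7.7, 28.7]]
fan far [[-38.9, -3.6]]
brk far [[-35.9, -10.8], [-36.0, 9.8]]
brk near [[32.7, -13.2], [32.7, 11.3]]
```

arm_command:
  rows:
    - [[16,-0.01,-0.043,-0.15,0],[16,0,0,-0.25,0],[16,0,0,-0.25,0],[16,0,0,-0.15,0],[16,0,0,-0.1,0],[16,0,0,-0.05,0],[16,0,0,-0.03,0],[16,0,0,-0.02,0],[16,0,0,0,0],[16,0,0,0,0]]

```text
t: 53.2
eef_pos: [0.3775, 0.2253, 0.0218]
tool_rot: [0.0, 0.502, 0.865, 0.0]
contact_force: [0.6, -0.3, 0.0]
gripper_width: 0.244
grasp_force: 21.1
```

arm_command:
  rows:
    - [[16,0,0,-0.006,0],[16,0,0,0,0],[16,0,0,-0.006,0],[16,0,0,0,0],[16,0,0,-0.006,0],[16,0,0,0,0],[16,0,0,0,0],[16,0,0,0,0],[16,0,0,0,0],[16,0,0,0,0]]

```text
t: 54.45
eef_pos: [0.3774, 0.2252, 0.0206]
tool_rot: [-0.0, 0.502, 0.865, -0.0]
contact_force: [-0.2, -0.2, -1.3]
gripper_width: 0.245
grasp_force: 21.1
```

arm_command:
  rows:
    - [[16,0,0,-0.01,0],[16,0,0,0,0],[16,0,0,-0.006,0],[16,0,0,0,0],[16,0,0,-0.006,0],[16,0,0,0,0],[16,0,0,-0.006,0],[16,0,0,0,0],[16,0,0,0,0],[16,0,0,0,0]]

```text
t: 55.7
eef_pos: [0.3775, 0.2252, 0.0189]
tool_rot: [0.0, 0.502, 0.865, 0.0]
contact_force: [-1.0, -0.1, 0.3]
gripper_width: 0.249
grasp_force: 21.1
```

arm_command:
  rows:
    - [[16,0,0,-0.006,0],[16,0,0,0,0],[16,0,0,-0.004,0],[16,0,0,0,0],[16,0,0,0,0],[16,0,0,0,0],[16,0,0,0,0],[16,0,0,0,0],[16,0,0,0,0],[16,0,0,0,0]]

```text
t: 56.95
eef_pos: [0.3774, 0.2252, 0.0184]
tool_rot: [-0.0, 0.502, 0.865, 0.0]
contact_force: [-2.0, -0.6, 5.0]
gripper_width: 0.249
grasp_force: 21.7
```

Contact made, so I'll release, back off and check.

arm_command:
  rows:
    - [[24,0,0,0,0],[28,0,0,0,0],[34,0,0,0,0],[45,0,0,0,0],[45,0,0,0,0],[45,0,0,0.3,0],[45,0,0,0.5,0],[45,0,0,0.6,0],[45,0.1,0.1,0.7,0],[45,0.2,0.2,0.7,0]]

```text
t: 58.2
eef_pos: [0.395, 0.2428, 0.1876]
tool_rot: [-0.0, 0.502, 0.865, -0.0]
contact_force: [0.7, 0.9, -1.0]
gripper_width: 0.528
grasp_force: 0.0
```

arm_command:
  rows:
    - [[45,0.3,0.2,0.3,0],[45,0.3,0.2,0,0],[45,0.3,0.2,0,0],[45,0.3,0,0,0],[45,0,0,0,0],[45,0,0,0,0],[45,0,0,0,0],[45,0,0,0,0],[45,0,0,0,0],[45,0,0,0,0]]

```text
t: 59.45
eef_pos: [0.4674, 0.2793, 0.2044]
tool_rot: [-0.0, 0.502, 0.865, 0.0]
contact_force: [-0.5, 0.2, -0.0]
gripper_width: 0.527
grasp_force: 0.0
```

Run:
```python
from m import *
print(get_obs()["eef_pos"])
p,im=shot("wrist","w12")
cv2.imwrite("pics/w12c.png",cv2.resize(im[60:300,90:430],None,fx=2.3,fy=2.3,interpolation=cv2.INTER_CUBIC))
```

```text
[0.46736261 0.27928556 0.20437028]
```

View pics/w12c.png

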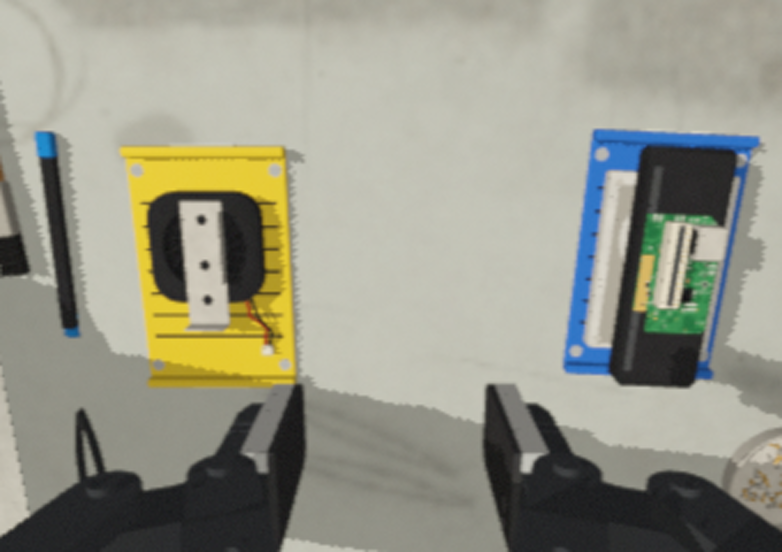

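The check view shows the bracket lying along the fan on yellow, with the lead inside the lips. On blue, the drive, battery and board are stacked in line, and the apparent lean is only parallax.

```bash
python3 -c "
from station import job
print(job.hand_in())"
```

```text
the job is handed in; nothing more can be done
None
```

I put all five parts on their carriers as asked (drive, battery and board on blue; fan and bracket on yellow) and handed the job in at about 60 s; no verdict came back.

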